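Load the vial carrier in order and hook on its hold-down bar

TASK

Pocket one of the blue vial carrier (pockets are marked with one, two and three white dots) already holds the white-capped blank. Load the rest in sequence: first the orange-capped vial fully down into pocket two, then the blue-capped vial into pocket three; after that fit the loose hold-down bar over them by hooking its yellow tongue at a tilt under the carrier's yellow hood and swinging the other end down flat onto its rest. Leave the blank in its pocket and the green-capped vial where it is.

Things in the scene. Friction and masses are not known exactly. Their poses are not given: they have to be found in the camera images.
- rack: Fixed blue vial carrier: block 70 mm (x) by 204 mm (y) by 34 mm high. Origin: centre of its underside; z up, y along the row from pocket one to pocket three, x across it, away from the robot. Pockets at y = -48, 0, +48 mm, 32 mm wide, 22 mm deep (floor at z = 12 mm); white dots (1, 2, 3) on the robot's side of each. Hooded post at the +y end, rest post at the -y end.
- pocket1 (a point): Centre of the mouth of pocket one (one dot), 34 mm above the bench, 22 mm above the pocket's floor; holds the white-capped blank.
- pocket2 (a point): Centre of the mouth of pocket two (two dots), as above, empty at the start.
- pocket3 (a point): Centre of the mouth of pocket three (three dots, next to the hooded post), as above, empty at the start.
- hood (a point): Middle of the hood's mouth, rack frame (0, 84, 91 mm): a slot open towards -y, 28 mm wide (x), 10 mm high, from the sill at z = 86 to the yellow hood's underside at z = 96 mm, 12 mm deep (back wall at y = 96 mm). Its aluminium post spans y 78 to 102 mm, 36 mm wide; hood top at z = 102 mm.
- rest (a point): Top of the rest post for the bar's plain end, rack frame (0, -84, 86 mm): 36 mm wide, y -76 to -92 mm. Behind it an end stop (face at y = -92 mm, up to z = 111 mm) keeps the bar from being slid in level. The seated bar has its underside at z = 86 mm, 4 mm above the vials, its origin near (0, 2 mm), with 3 mm of play at each end and 4 mm each side of the tongue.
- blank_center (a point): White-capped blank, already in pocket one: standing glass vial, 28 mm diameter, 70 mm tall, 25 to 50 g, with a tall white screw cap of the same 28 mm diameter making up its top 26 mm; this point is its centre, 35 mm above its underside. Stays there.
- orange_center (a point): Orange-capped vial: standing glass vial, 28 mm diameter, 70 mm tall, 25 to 50 g, with a tall orange screw cap of the same 28 mm diameter making up its top 26 mm; this point is its centre, 35 mm above its underside. Take it by the cap (50 to 60 mm above its underside), so that the fingers stay above the carrier when it stands in a pocket (48 mm of it then stands out).
- blue_center (a point): Blue-capped vial: standing glass vial, 28 mm diameter, 70 mm tall, 25 to 50 g, with a tall blue screw cap of the same 28 mm diameter making up its top 26 mm; this point is its centre, 35 mm above its underside. Take it by the cap (50 to 60 mm above its underside), so that the fingers stay above the carrier when it stands in a pocket (48 mm of it then stands out).
- green_center (a point): Green-capped vial: standing glass vial, 28 mm diameter, 70 mm tall, 25 to 50 g, with a tall green screw cap of the same 28 mm diameter making up its top 26 mm; this point is its centre, 35 mm above its underside. Not needed; leave it.
- bar_grip (a point): Middle of the black grip fin on the loose hold-down bar, 28 mm above the bar's underside. The fin is 14 mm (x) by 32 mm (y) and stands from 5 to 44 mm above the underside, at the middle of the bar: pinch it across its 14 mm. Axes: y towards the tongue tip, z up; parallel to the carrier's when seated.
- bar_tip (a point): Tip of the bar's yellow tongue, mid-thickness: bar frame (0, +91, 2.5 mm).
- bar_end (a point): Other, plain end of the bar, mid-thickness: bar frame (0, -91, 2.5 mm).
- orange: The orange-capped vial; origin at the centre of its underside.
- blue: The blue-capped vial; origin at the centre of its underside.
- bar: Loose steel hold-down bar, flat on the bench, 70 to 120 g: plate 5 mm thick, 182 mm long (y), 30 mm wide (x); its last 20 mm at +y is the yellow tongue, 20 mm wide. Origin: underside, middle of its length; y towards the tongue tip, z up. The grip fin stands on its middle.
Not all that is in view belongs to the job. What is shaped like the part that bears blank_center but pink is not meant.

How it is judged:
By the outcome, as a careful person would: the job done as asked, in the order asked, and still so for the second after the job is handed in, with the robot touching nothing.
It also fails if it takes over 66 s, if anything falls off the work surface, if the arm or the gripper's body presses on something with over 40 N, if the wrist force passes 120 N, or if a joint passes its speed limit or range.

ROBOT

A 6-joint arm with a two-finger parallel gripper is mounted at the origin on the work surface. World frame = base frame: x ahead of the robot, y to its left, z up, the work surface at z = 0. Lengths are in m, angles in rad, forces in N, time in s.
With the tool pointing down it reaches from about 0.35 to 0.775 m from the base axis. Payload 5.5 kg.
Tool frame: the origin (TCP) lies midway between the tips of the shut fingers; the grasp point (between the pads) lies grasp_offset behind it (grasp_offset is the distance from the TCP to the grasp point, in m); z points along the fingers, y is the line along which they close (so a half turn about z gives the same grasp; the last joint's range is limited). The gripper opens to 85 mm and grips with 20 to 120 N. Pads are 22 mm wide; open, the fingers measure 114 mm over their backs; the gripper's body (76 mm by 85 mm) begins 54 mm behind the grasp point. The pads swing forward as they close: fully open they stand 13 mm farther back than shut.
Start: joints at [-1.422, 0.313, 0.046, 1.304, 0, 1.431], TCP at [0.164, -0.551, 0.231] pointing down, gripper open.
Joint ranges: [-2.76, 2.76], [-0.86, 1.69], [-1.03, 1.26], [-2.2, 2.34], [-1.47, 1.5], [-3.14, 3.14]. Speed limits (rad/s): [2.57, 2.57, 3.14, 3.14, 3.14, 3.14].

INTERFACE

Orientations are given as a unit quaternion [w, x, y, z].
In Python, from workcell import * gives the robot as it stands.
- The arm moves only by the tool step_arm, never from a script. Its argument "deltas" is a list of rows, each a list of 7 numbers: the shift along the world's x, y, z in mm, then the turn, a rotation vector about the world's x, y, z in degrees, then the gripper's target within -1 to 1 (fully open at 1, half-way at 0, shut at -1). A call has 1 to 5 rows; each row shifts and turns the commanded pose from where the row before left it; what a row does not reach is not made up. A row lasts 1/10 s, in which the tool goes at most 50 mm and 8.59 degrees, less where a joint would pass 70% of its speed; a pose out of reach is approached as far as the arm can. A call is refused whole if a number of a shift passes 50 or a number of a turn 8.59, either way. A call with a gripper value outside its range is refused whole. The fingers move at their own pace and stop on an object; "newtons" is the grip in N (left out, the last holds). Time passes only in rows, so rows that do not move let the fingers close. It gives the time, the measured TCP pose, the force, the opening and the grip force at its end, in the units of the state.
- get_state(): the state, without advancing time (a new reading comes with each control period).
- read_camera(name): name is "side" or "top" or "wrist"; returns a dict with "image" (400x640x3 uint8, red, green, blue), "z_map" (400x640 float32, m along the optical axis (not along the pixel's ray), 0 where there is no reading), "K" (3x3 intrinsics, pixels), "world_from_camera" (4x4, takes a point from camera to world coordinates). Camera axes: x right, y down, z forward; pixel columns grow to the right and rows downward; lengths in m; the calibration is good to about 2 mm. A picture is of the moment at which its call begins.
- hand_in(): hands the job in; it is judged then, once.
The state is a dict: "clock": time; "joint_pos": joint angles; "qvel": joint speeds; "tau": joint torques, N m; "tcp_pos": TCP position; "orientation": TCP orientation; "wrist_force": force on the tool from outside, world axes, zero at the start; "ft_torque": the same for the moment, N m; "finger_gap": finger opening in m; "grip_force": force on a finger pad.
Only numpy, scipy, OpenCV 4.12 (cv2) and the standard library are available. Lean on these libraries where they do the work, as an engineer would, in place of code of your own. Each camera call takes 0.05 s, during which the arm holds its last target. There are 200 camera calls.

## Working session

There is one attempt and no reset: what is moved stays moved. The work goes in short steps, Python scripts to look and compute and a tool call to move; the robot and the scene stay as the last step left them, time stands still between calls to the robot, and variables do not carry over. Pictures are saved under pics/ and viewed, at most 10 in all, crops included, and the job is handed in when it is done.

Besides the shell and the picture viewer there is one more tool, called after "Request:" in YAML: its name, and indented under it one key for each argument. step_arm: Moves the arm, as the interface text tells. Its arguments: {"type":"object","properties":{"deltas":{"type":"array","items":{"type":"array","items":{"type":"number"}}},"newtons":{"type":"number"}},"required":["deltas"]}

```bash
mkdir -p pics
cat > h.py <<'E'
from workcell import *
import numpy as np, cv2
def snap(n,f=None):
    c=read_camera(n)
    if f: cv2.imwrite('pics/'+f,c['image'][:,:,::-1])
    return c
def pts(c):
    z=c['z_map'];K=c['K'];T=c['world_from_camera']
    v,u=np.mgrid[:z.shape[0],:z.shape[1]]
    P=np.stack([(u-K[0,2])/K[0,0]*z,(v-K[1,2])/K[1,1]*z,z],-1)
    W=P@T[:3,:3].T+T[:3,3]; W[z==0]=np.nan
    return W
E
python3 - <<'E'
from h import *
s=get_state();print({k:np.round(v,3) for k,v in s.items()})
import workcell
print([ (n,getattr(workcell,n)) for n in dir(workcell) if 'off' in n])
for n in('top','side'):
    c=snap(n,n+'1.png');np.savez('/tmp/'+n,**c);print(n,np.round(c['K'],1),np.round(c['world_from_camera'],3))
E
```

```text
{'clock': np.float64(0.0), 'joint_pos': array([-1.422,  0.314,  0.045,  1.304,  0.   ,  1.431]), 'qvel': array([-0.002, -0.001, -0.001,  0.001, -0.001,  0.   ]), 'tau': array([ 0.0000e+00, -4.8063e+01,  2.9853e+01,  1.9000e-02, -0.0000e+00,
       -0.0000e+00]), 'tcp_pos': array([ 0.164, -0.551,  0.23 ]), 'orientation': array([-0.001,  0.99 ,  0.144, -0.   ]), 'wrist_force': array([ 0.407, -0.2  , -0.44 ]), 'ft_torque': array([ 0.012, -0.057,  0.053]), 'grip_force': np.float64(0.0), 'finger_gap': np.float64(0.085)}
[('grasp_offset', 0.0187)]
top [[432.9   0.  315.6]
 [  0.  432.9 201. ]
 [  0.    0.    1. ]] [[-0.026 -0.995  0.095  0.454]
 [-1.     0.026  0.001  0.051]
 [-0.003 -0.095 -0.995  0.897]
 [ 0.     0.     0.     1.   ]]
side [[517.    0.  313.9]
 [  0.  517.  207.6]
 [  0.    0.    1. ]] [[-0.876 -0.271  0.4    0.089]
 [-0.483  0.514 -0.709  0.84 ]
 [-0.013 -0.814 -0.581  0.728]
 [ 0.     0.     0.     1.   ]]
```

View pics/top1.png

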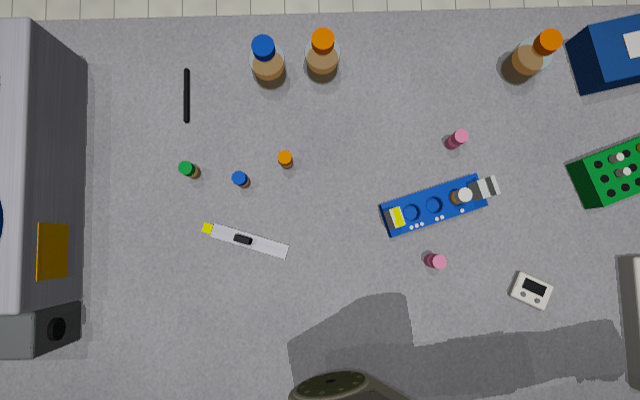

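View pics/side1.png

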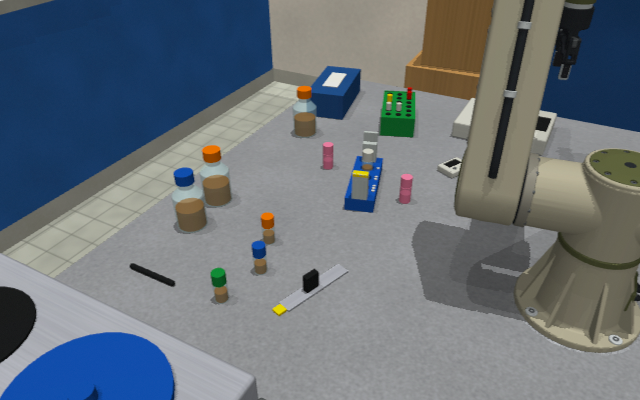

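The pictures show these candidates:
- **Orange vial:** small orange cap at top (285,158). The look-alikes are large orange bottles at (322,40) and (548,40).
- **Blue vial:** small blue cap at top (240,178). The look-alike is a large blue bottle at (263,47).
- **Green vial:** (188,168), to be left alone.
- **Blank:** white cap at (465,195) in pocket one. The pink look-alikes are at (457,138) and (436,261).
- **Bar:** (245,240), with its yellow tongue at (207,228).
- **Rack:** about (435,205), with the hood at (398,216).

By the description I choose the small vials. Next I measure and make one close crop.

```bash
cat >> h.py <<'E'
def ray(c,uv,z):
    uv=np.atleast_2d(np.array(uv,float));K=c['K'];T=c['world_from_camera']
    d=np.c_[(uv[:,0]-K[0,2])/K[0,0],(uv[:,1]-K[1,2])/K[1,1],np.ones(len(uv))]@T[:3,:3].T
    o=T[:3,3];return o+d*((z-o[2])/d[:,2])[:,None]
E
cat > m.py <<'E'
from h import *
t=dict(np.load('/tmp/top.npz'));s=dict(np.load('/tmp/side.npz'))
def hsv(c): return cv2.cvtColor(c['image'],cv2.COLOR_RGB2HSV)
R={'orange':((5,150,90),(20,255,255)),'blue':((100,150,60),(125,255,255)),'green':((50,100,50),(85,255,255)),'yellow':((25,150,120),(35,255,255))}
for n,c in(('top',t),('side',s)):
    W=pts(c);H=hsv(c)
    for k,(a,b) in R.items():
        m=cv2.inRange(H,a,b)
        N,l,st,ce=cv2.connectedComponentsWithStats(m)
        for i in range(1,N):
            if not 40<st[i,4]<6000: continue
            w=W[l==i]
            if np.nanmedian(w[:,2])>.2:continue
            zt=np.nanpercentile(w[:,2],90);tp=w[w[:,2]>zt-.006]
            mm=(np.nanmin(tp[:,:2],0)+np.nanmax(tp[:,:2],0))/2
            print(n,k,st[i],'ztop',round(zt,3),'topface mean',np.round(np.nanmean(tp,0),4),'mid',np.round(mm,4))
W=pts(t)
# bar: z 3..9mm band region
H=hsv(t)
reg=np.zeros(H.shape[:2],bool);reg[215:270,195:300]=1
m=(reg&(H[...,2]>150)&((H[...,1]<40)|(H[...,1]>150))).astype(np.uint8)
cn=max(cv2.findContours(m,0,1)[0],key=cv2.contourArea)
q=ray(t,cn[:,0],.005)[:,:2].astype(np.float32)*1000
print('bar',cv2.minAreaRect(q))
# rack top: by depth
P=W[160:250,360:520].reshape(-1,3);b=P[abs(P[:,2]-.034)<.004]
print('rack',cv2.minAreaRect((b[:,:2]*1000).astype(np.float32)),len(b))
big=cv2.resize(t['image'][130:280,170:510],None,fx=2.35,fy=2.35,interpolation=2)
cv2.imwrite('pics/crop1.png',big[:,:,::-1])
E
python3 m.py
```

```text
top orange [312  28  22  27 507] ztop 0.145 topface mean [0.8207 0.0316 0.143 ] mid [0.8206 0.0316]
top orange [532  29  31  27 569] ztop 0.145 topface mean [ 0.8078 -0.3807  0.1431] mid [ 0.8072 -0.3812]
top orange [512  49  25  26 205] ztop 0.083 topface mean [ 0.7892 -0.3574  0.0813] mid [ 0.7965 -0.3641]
top orange [278 150  14  17 185] ztop 0.072 topface mean [0.6193 0.1102 0.0708] mid [0.6198 0.1099]
top blue [ 588   14   52   69 2309] ztop 0.083 topface mean [ 0.8168 -0.5404  0.0812] mid [ 0.8162 -0.5431]
top blue [251  34  24  27 490] ztop 0.145 topface mean [0.8106 0.1408 0.1429] mid [0.8114 0.1415]
top blue [232 171  15  15 169] ztop 0.073 topface mean [0.5818 0.1992 0.0709] mid [0.582  0.1994]
top blue [ 379  173  109   64 2562] ztop 0.037 topface mean [ 0.524  -0.1839  0.0348] mid [ 0.5232 -0.1839]
top blue [  0 207   3  30  65] ztop 0.202 topface mean [0.5021 0.5612 0.1994] mid [0.5007 0.5622]
top green [ 566  136   74   73 2973] ztop 0.062 topface mean [ 0.5733 -0.5307  0.0601] mid [ 0.5752 -0.5287]
top green [178 161  17  15 193] ztop 0.072 topface mean [0.6042 0.3028 
[... 992 characters left out ...]
p 0.071 topface mean [0.5785 0.2013 0.0694] mid [0.5806 0.2008]
side green [ 380   91   35   46 1228] ztop 0.061 topface mean [ 0.5782 -0.567   0.0592] mid [ 0.5831 -0.5791]
side green [211 268  15  19 245] ztop 0.071 topface mean [0.6007 0.3045 0.0694] mid [0.6018 0.3037]
side yellow [353 170  16   8  85] ztop 0.103 topface mean [ 0.4916 -0.0946  0.1013] mid [ 0.4925 -0.0942]
side yellow [273 304  14  12 104] ztop 0.006 topface mean [0.4853 0.2769 0.0046] mid [0.4856 0.278 ]
bar ((458.3653259277344, 194.18499755859375), (212.28811645507812, 110.33295440673828), 88.4893798828125)
rack ((522.1534423828125, -184.38406372070312), (69.87374877929688, 205.06320190429688), 16.805208206176758) 2300
```

View pics/crop1.png

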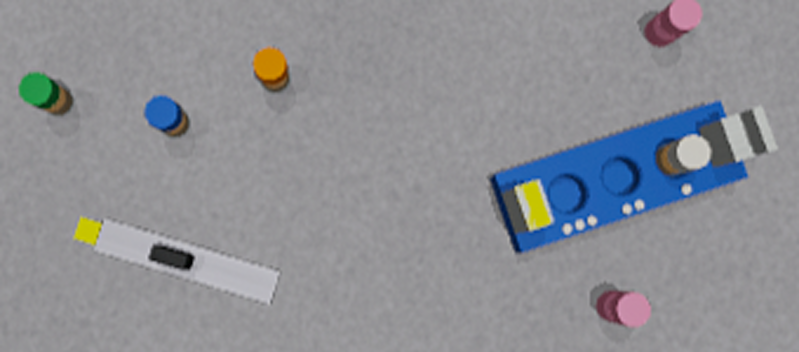

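The crop confirms the choice: the small orange cap is at crop (270,65), blue at (163,113), green at (40,90). The bar's tongue is at crop (88,231). The rack's three-dot pocket is next to the yellow hood. I'll move over the rack while turning the wrist 90°.

Request:
step_arm:
  deltas:
    - [30,30.5,6,0,0,7.5,1]
    - [30,30.5,6,0,0,7.5,1]
    - [30,30.5,6,0,0,7.5,1]
    - [30,30.5,6,0,0,7.5,1]
    - [30,30.5,6,0,0,7.5,1]

```text
clock: 0.6
tcp_pos: [0.3145, -0.3972, 0.2612]
orientation: [-0.0, 0.89, 0.457, 0.0]
wrist_force: [0.3, -0.9, -0.4]
finger_gap: 0.0855
grip_force: 0.0
```

Request:
step_arm:
  deltas:
    - [30,30.5,6,0,0,7.5,1]
    - [30,30.5,6,0,0,7.5,1]
    - [30,30.5,6,0,0,7.5,1]
    - [30,30.5,6,0,0,7.5,1]
    - [30,30.5,6,0,0,7.5,1]

```text
clock: 1.1
tcp_pos: [0.4646, -0.2446, 0.2913]
orientation: [-0.0, 0.696, 0.718, -0.0]
wrist_force: [1.0, -0.3, -0.1]
finger_gap: 0.0854
grip_force: 0.0
```

Request:
step_arm:
  deltas:
    - [20,30.5,6,0,0,7.5,1]
    - [0,30.5,6,0,0,7.5,1]
    - [0,0,0,0,0,0,1]
    - [0,0,0,0,0,0,1]

```text
clock: 1.5
tcp_pos: [0.4838, -0.1847, 0.3032]
orientation: [0.0, 0.598, 0.802, -0.0]
wrist_force: [-0.3, -0.7, 0.5]
finger_gap: 0.0853
grip_force: 0.0
```

Run:
```python
from h import *
s=get_state();print({k:np.round(s[k],4) for k in('clock','joint_pos','tcp_pos','orientation')})
c=snap('wrist','w1.png');np.savez('/tmp/w1',**c);print(np.round(c['K'],1),np.round(c['world_from_camera'],3))
```

```text
{'clock': np.float64(1.5), 'joint_pos': array([-5.1970e-01,  1.9100e-01,  5.9900e-02,  1.4397e+00, -3.0000e-04,
        7.6210e-01]), 'tcp_pos': array([ 0.4838, -0.1847,  0.3032]), 'orientation': array([ 0.000e+00,  5.979e-01,  8.016e-01, -2.000e-04])}
[[276.1   0.  317.7]
 [  0.  276.1 197.6]
 [  0.    0.    1. ]] [[ 0.958  0.275  0.075  0.465]
 [ 0.285 -0.925 -0.252 -0.122]
 [-0.     0.263 -0.965  0.445]
 [ 0.     0.     0.     1.   ]]
```

View pics/w1.png

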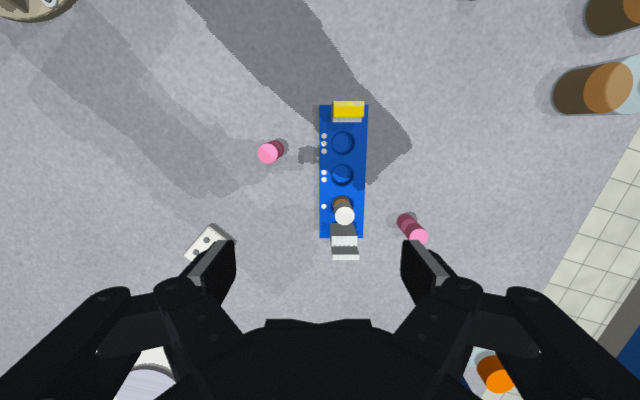

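The wrist view shows the carrier at (343,170), hood at (348,110), pocket two at (342,175) and pocket three at (343,143). I'll refine the rack from this view and the bar from the top view.

```bash
cat > rk.py <<'E'
from h import *
def rack(c,roi,z0=.034):
    W=pts(c);u0,v0,u1,v1=roi
    out={}
    P=W[v0:v1,u0:u1].reshape(-1,3);b=P[abs(P[:,2]-.0345)<.004]
    r=cv2.minAreaRect((b[:,:2]*1000).astype(np.float32));print('depth rect',np.round(r[0],1),np.round(r[1],1),round(r[2],2))
    H=cv2.cvtColor(c['image'],cv2.COLOR_RGB2HSV);m=np.zeros(H.shape[:2],bool);m[v0:v1,u0:u1]=1
    for nm,sel in (('white dots',(H[...,1]<60)&(H[...,2]>170)&(abs(W[...,2]-.034)<.006)),('yellow',(H[...,0]>24)&(H[...,0]<36)&(H[...,1]>130)&(W[...,2]>.09))):
        N,l,st,ce=cv2.connectedComponentsWithStats((m&sel).astype(np.uint8))
        for i in range(1,N):
            if 3<st[i,4]<600: print(nm,st[i,4],np.round(ce[i],1),np.round(ray(c,ce[i],.034 if nm[0]=='w' else .102)*1000,1))
E
python3 - <<'E'
from rk import *
t=dict(np.load('/tmp/top.npz'));w=dict(np.load('/tmp/w1.npz'))
print('top');rack(t,(365,160,520,250));print('wrist');rack(w,(310,90,380,265))
H=cv2.cvtColor(t['image'],cv2.COLOR_RGB2HSV)
print(H[243,265],H[225,250],H[239,243])
y=cv2.inRange(H,(25,150,120),(35,255,255));y[:,300:]=0;y[:215]=0
m=cv2.inRange(H,(0,0,165),(180,50,255));m[:215]=0;m[275:]=0;m[:,:195]=0;m[:,300:]=0
m=cv2.morphologyEx(m|y,cv2.MORPH_CLOSE,np.ones((9,9)))
cn=max(cv2.findContours(m,0,1)[0],key=cv2.contourArea)
print('bar',cv2.minAreaRect(ray(t,cn[:,0],.005)[:,:2].astype(np.float32)*1000))
W=pts(t)[225:255,225:262];f=W[W[...,2]>.036];print('fin',np.round(f.mean(0),4),(f.min(0)+f.max(0))/2,f.max(0)-f.min(0))
E
```

```text
top
depth rect [ 522.2 -184.4] [ 69.9 205.1] 16.81
white dots 10 [461.8 210.3] [[ 509.7 -239.2   34. ]]
white dots 13 [441.6 216.6] [[ 498.1 -198.3   34. ]]
white dots 13 [436.4 218.4] [[ 494.9 -187.7   34. ]]
white dots 11 [421.4 223.5] [[ 485.6 -157.3   34. ]]
white dots 12 [410.9 226.7] [[ 479.8 -136.3   34. ]]
white dots 13 [416.4 225.4] [[ 482.  -147.2   34. ]]
yellow 126 [397.6 217. ] [[496.1 -97.9 102. ]]
wrist
depth rect [ 521.7 -184.7] [ 69.7 203.4] 16.65
white dots 18 [323.5 135.2] [[ 477.8 -136.6   34. ]]
white dots 18 [323.3 143.1] [[ 480.7 -147.5   34. ]]
white dots 16 [323.6 150.8] [[ 484.4 -158.1   34. ]]
white dots 20 [323.5 171.8] [[ 493.3 -188.    34. ]]
white dots 20 [323.3 179.1] [[ 496.3 -198.8   34. ]]
white dots 18 [323.1 205.7] [[ 508.3 -239.2   34. ]]
yellow 390 [347.4 110. ] [[494.3 -98.1 102. ]]
yellow 4 [361.5 103. ] [[507.7 -86.  102. ]]
[124   9 188] [130   5 152] [ 0  0 49]
bar ((463.9366149902344, 200.35031127929688), (180.8465576171875, 30.28521728515625), 71.68778228759766)
fin [0.4626 0.1993 0.0441] [0.46207064 0.19979475 0.04191741] [0.02023576 0.03267003 0.01146072]
```

Request:
step_arm:
  deltas:
    - [19.3,42.1,-20,0,0,0,1]
    - [19.3,42.1,-20,0,0,0,1]
    - [19.3,42.1,-20,0,0,0,1]
    - [19.3,42.1,-20,0,0,0,1]
    - [19.3,42.1,-20,0,0,0,1]

```text
clock: 2.05
tcp_pos: [0.58, 0.0233, 0.203]
orientation: [0.0, 0.6, 0.8, -0.0]
wrist_force: [1.2, -1.1, 0.8]
finger_gap: 0.0855
grip_force: 0.0
```

Request:
step_arm:
  deltas:
    - [19.3,42.1,-20,0,0,0,1]
    - [19.3,42.1,-20,0,0,0,1]
    - [0,0,-20,0,0,0,1]
    - [0,0,0,0,0,0,1]

```text
clock: 2.45
tcp_pos: [0.6158, 0.1066, 0.1403]
orientation: [-0.003, 0.598, 0.801, -0.002]
wrist_force: [-1.0, -0.4, 0.3]
finger_gap: 0.0856
grip_force: 0.0
```

Run:
```python
from h import *
s=get_state();print({k:np.round(s[k],4) for k in('clock','joint_pos','tcp_pos','orientation')})
c=snap('wrist','w2.png');W=pts(c)
H=cv2.cvtColor(c['image'],cv2.COLOR_RGB2HSV)
for k,a,b in(('o',(5,150,90),(20,255,255)),('b',(100,150,60),(125,255,255))):
    N,l,st,ce=cv2.connectedComponentsWithStats(cv2.inRange(H,a,b))
    for i in range(1,N):
        w=W[l==i]
        if st[i,4]<60 or not .05<np.nanpercentile(w[:,2],90)<.08: continue
        tp=w[w[:,2]>.066];r=cv2.minEnclosingCircle((tp[:,:2]*1000).astype(np.float32))
        print(k,st[i],np.round(tp.mean(0),4),r)
```

```text
{'clock': np.float64(2.45), 'joint_pos': array([ 4.3200e-02,  4.5320e-01,  2.7600e-02,  1.1523e+00, -4.0000e-04,
        1.3257e+00]), 'tcp_pos': array([0.6158, 0.1066, 0.1403]), 'orientation': array([-0.0026,  0.5982,  0.8013, -0.0024])}
o [ 308  182   34   39 1043] [0.6191 0.1103 0.0691] ((619.2636108398438, 109.88524627685547), 13.932413101196289)
b [ 292   54   38   44 1290] [0.5818 0.1994 0.0692] ((581.6087646484375, 199.31549072265625), 13.743110656738281)
```

Request:
step_arm:
  deltas:
    - [0,0,-25,0,0,0,1]
    - [0,0,-15,0,0,0,1]
    - [0,0,0,0,0,0,1]
    - [0,0,0,0,0,0,1]

```text
clock: 2.9
tcp_pos: [0.6181, 0.1053, 0.1059]
orientation: [0.0, 0.599, 0.801, 0.0]
wrist_force: [0.6, 0.8, 0.8]
finger_gap: 0.0855
grip_force: 0.0
```

Request:
step_arm:
  deltas:
    - [1,4.7,-15,0,0,0,1]
    - [0,0,-20,0,0,0,1]
    - [0,0,-20,0,0,0,1]
    - [0,0,-15,0,0,0,1]
    - [0,0,0,0,0,0,1]

```text
clock: 3.4
tcp_pos: [0.6181, 0.1108, 0.0342]
orientation: [-0.001, 0.598, 0.801, -0.0]
wrist_force: [-0.0, -0.0, -0.3]
finger_gap: 0.0853
grip_force: 0.0
```

Request:
step_arm:
  deltas:
    - [0,0,0,0,0,0,-1]
    - [0,0,0,0,0,0,-1]
    - [0,0,0,0,0,0,-1]
    - [0,0,0,0,0,0,-1]
    - [0,0,0,0,0,0,-1]
  newtons: 40

```text
clock: 3.9
tcp_pos: [0.6194, 0.1116, 0.0357]
orientation: [0.001, 0.598, 0.802, 0.001]
wrist_force: [-0.0, -0.7, 4.6]
finger_gap: 0.0272
grip_force: 39.4
```

Request:
step_arm:
  deltas:
    - [0,0,25,0,0,0,-1]
    - [0,0,40,0,0,0,-1]
    - [0,0,40,0,0,0,-1]
    - [0,0,30,0,0,0,-1]
    - [0,0,0,0,0,0,-1]

```text
clock: 4.4
tcp_pos: [0.6216, 0.1118, 0.1752]
orientation: [0.004, 0.598, 0.802, 0.003]
wrist_force: [0.1, 0.3, -0.2]
finger_gap: 0.0271
grip_force: 39.5
```

Request:
step_arm:
  deltas:
    - [-8,-25,0,0,0,0,-1]
    - [-12,-37,0,0,0,0,-1]
    - [-12,-37,0,0,0,0,-1]
    - [-12,-37,0,0,0,0,-1]
    - [-12,-37,0,0,0,0,-1]

```text
clock: 4.9
tcp_pos: [0.5614, -0.0624, 0.1685]
orientation: [-0.001, 0.598, 0.802, -0.0]
wrist_force: [0.8, -0.1, -0.4]
finger_gap: 0.027
grip_force: 39.5
```

Request:
step_arm:
  deltas:
    - [-12,-37,0,0,0,0,-1]
    - [-12,-37,0,0,0,0,-1]
    - [-12,-37,0,0,0,0,-1]
    - [-6,-12,0,0,0,0,-1]
    - [0,0,0,0,0,0,-1]

```text
clock: 5.4
tcp_pos: [0.5195, -0.1858, 0.1687]
orientation: [-0.001, 0.599, 0.801, -0.0]
wrist_force: [0.4, 0.3, -0.6]
finger_gap: 0.0268
grip_force: 39.5
```

Request:
step_arm:
  deltas:
    - [0,0,0,0,0,0,-1]
    - [0,0,0,0,0,0,-1]

```text
clock: 5.6
tcp_pos: [0.5208, -0.1832, 0.1692]
orientation: [-0.0, 0.597, 0.802, 0.0]
wrist_force: [0.0, -0.2, -0.9]
finger_gap: 0.0272
grip_force: 39.5
```

```bash
cat > cap.py <<'E'
from h import *
import sys
# held/standing caps seen from all views: cap circle position at its own depth, top-face points
def caps(zlo=.05,zhi=.3,box=(.4,.72,-.3,.3)):
    for n in('top','wrist'):
        c=snap(n);W=pts(c);H=cv2.cvtColor(c['image'],cv2.COLOR_RGB2HSV)
        for k,a,b in(('o',(5,150,60),(20,255,255)),('b',(100,150,50),(125,255,255))):
            N,l,st,ce=cv2.connectedComponentsWithStats(cv2.inRange(H,a,b))
            for i in range(1,N):
                w=W[l==i];
                if st[i,4]<50:continue
                w=w[~np.isnan(w[:,0])]
                if len(w)<30: continue
                zt=np.percentile(w[:,2],90);m=w.mean(0)
                if not(zlo<zt<zhi and box[0]<m[0]<box[1] and box[2]<m[1]<box[3]):continue
                tp=w[w[:,2]>zt-.005];r=cv2.minEnclosingCircle((tp[:,:2]*1000).astype(np.float32))
                print(n,k,st[i],'zt',round(zt,4),np.round(tp.mean(0)*1000,1),np.round(r[0],1),round(r[1],1))
    s=get_state();print({k:np.round(s[k],4) for k in('clock','tcp_pos','orientation','wrist_force')})
if __name__=='__main__': caps()
E
python3 cap.py
```

```text
top o [449 190  15  16 158] zt 0.2063 [ 518.3 -172.5  215. ] [ 515.8 -165. ] 19.3
top b [232 171  15  15 169] zt 0.0725 [581.8 199.4  70.8] [582.2 200.2] 14.0
wrist o [ 287  229   62   78 3770] zt 0.2034 [ 520.7 -183.5  202.6] [ 521.4 -184.9] 14.4
{'clock': np.float64(5.7), 'tcp_pos': array([ 0.521 , -0.1831,  0.1694]), 'orientation': array([-1.000e-04,  5.972e-01,  8.021e-01,  1.000e-04]), 'wrist_force': array([-0.1879, -0.3941, -0.0946])}
```

Request:
step_arm:
  deltas:
    - [0.5,-1,-20,0,0,0,-1]
    - [0,0,-30,0,0,0,-1]
    - [0,0,-25,0,0,0,-1]
    - [0,0,-12,0,0,0,-1]
    - [0,0,0,0,0,0,-1]

```text
clock: 6.2
tcp_pos: [0.5201, -0.1841, 0.0809]
orientation: [-0.002, 0.598, 0.802, -0.0]
wrist_force: [0.1, 0.2, -0.2]
finger_gap: 0.0269
grip_force: 39.5
```

Run:
```python
from rk import *
from cap import caps
caps(box=(.45,.6,-.3,0))
c=snap('wrist');W=pts(c);H=cv2.cvtColor(c['image'],cv2.COLOR_RGB2HSV)
N,l,st,ce=cv2.connectedComponentsWithStats(((H[...,1]<60)&(H[...,2]>170)&(abs(W[...,2]-.034)<.006)).astype(np.uint8))
for i in range(1,N):
    p=ray(c,ce[i],.034)[0]
    if st[i,4]>20 and st[i,4]<300: print(st[i,4],np.round(ce[i],1),np.round(p*1000,1))
```

```text
top o [435 196  11  15  90] zt 0.1227 [ 513.  -154.6  191.8] [ 515.9 -161.6] 17.8
wrist o [ 287  230   62   77 3756] zt 0.1164 [ 520.8 -185.1  115.6] [ 521.2 -186.3] 14.5
wrist b [341 291  15  29 267] zt 0.1179 [ 535.4 -186.6  127.8] [ 532.6 -182.2] 11.0
{'clock': np.float64(6.3), 'tcp_pos': array([ 0.5217, -0.1853,  0.0833]), 'orientation': array([4.000e-04, 5.977e-01, 8.017e-01, 1.000e-04]), 'wrist_force': array([-0.2695, -0.3829,  0.0774])}
109 [276.6 133. ] [ 478.  -136.8   34. ]
107 [277.2 149.4] [ 481.1 -147.3   34. ]
99 [278.  165.4] [ 484.4 -157.8   34. ]
81 [279.5 208.8] [ 493.3 -188.1   34. ]
35 [279.1 221.4] [ 495.5 -197.6   34. ]
```

Request:
step_arm:
  deltas:
    - [0.5,0.5,-7,0,0,0,-1]
    - [0,0,-7,0,0,0,-1]
    - [0,0,-6,0,0,0,-1]
    - [0,0,-5,0,0,0,-1]
    - [0,0,-4,0,0,0,-1]

```text
clock: 6.85
tcp_pos: [0.5213, -0.1848, 0.0529]
orientation: [-0.0, 0.598, 0.801, -0.0]
wrist_force: [-0.2, 0.7, -0.3]
finger_gap: 0.0271
grip_force: 39.7
```

Request:
step_arm:
  deltas:
    - [0,0,-3,0,0,0,-1]
    - [0,0,-2,0,0,0,-1]
    - [0,0,0,0,0,0,-1]

```text
clock: 7.15
tcp_pos: [0.5215, -0.1849, 0.0483]
orientation: [-0.0, 0.598, 0.801, -0.0]
wrist_force: [-0.9, -0.5, -0.6]
finger_gap: 0.0273
grip_force: 39.7
```

Request:
step_arm:
  deltas:
    - [0,0,-1,0,0,0,-1]
    - [0,0,0,0,0,0,0.2]
    - [0,0,0,0,0,0,0.2]
    - [0,0,0,0,0,0,0.2]
    - [0,0,0,0,0,0,0.2]

```text
clock: 7.65
tcp_pos: [0.5218, -0.185, 0.0477]
orientation: [0.0, 0.598, 0.802, 0.0]
wrist_force: [-0.4, 0.4, -0.0]
finger_gap: 0.0512
grip_force: 0.0
```

Request:
step_arm:
  deltas:
    - [0,0,15,0,0,0,1]
    - [0,0,40,0,0,0,1]
    - [0,0,40,0,0,0,1]
    - [0,0,20,0,0,0,1]
    - [0,0,0,0,0,0,1]

```text
clock: 8.15
tcp_pos: [0.5239, -0.1861, 0.1664]
orientation: [0.004, 0.598, 0.802, 0.001]
wrist_force: [0.3, 0.5, 0.4]
finger_gap: 0.0855
grip_force: 0.0
```

```bash
python3 cap.py
```

```text
top o [431 196  18  14 200] zt 0.0846 [ 522.4 -184.8   83. ] [ 521.9 -185.5] 13.9
top b [232 171  15  15 169] zt 0.0724 [581.8 199.3  70.6] [582.  199.8] 13.7
wrist o [301 181  32  38 932] zt 0.0819 [ 521.5 -185.9   81.1] [ 521.7 -186.6] 13.8
{'clock': np.float64(8.25), 'tcp_pos': array([ 0.5218, -0.185 ,  0.1626]), 'orientation': array([5.000e-04, 5.980e-01, 8.015e-01, 1.000e-04]), 'wrist_force': array([ 0.323 ,  0.0722, -0.1595])}
```

Request:
step_arm:
  deltas:
    - [4,25,0,0,0,0,1]
    - [6,40,0,0,0,0,1]
    - [6,40,0,0,0,0,1]
    - [6,40,0,0,0,0,1]
    - [6,40,0,0,0,0,1]

```text
clock: 8.75
tcp_pos: [0.5485, 0.0017, 0.1604]
orientation: [-0.001, 0.598, 0.801, -0.001]
wrist_force: [-0.2, -0.2, -0.2]
finger_gap: 0.0857
grip_force: 0.0
```

Request:
step_arm:
  deltas:
    - [6,40,0,0,0,0,1]
    - [7,40,0,0,0,0,1]
    - [7,40,0,0,0,0,1]
    - [6,40,0,0,0,0,1]
    - [6,39,0,0,0,0,1]

```text
clock: 9.25
tcp_pos: [0.5805, 0.2006, 0.1602]
orientation: [-0.001, 0.598, 0.802, -0.001]
wrist_force: [1.2, 0.3, 0.1]
finger_gap: 0.0856
grip_force: 0.0
```

Request:
step_arm:
  deltas:
    - [0,0,-20,0,0,0,1]
    - [0,0,-30,0,0,0,1]
    - [0,0,-10,0,0,0,1]
    - [0,0,0,0,0,0,1]
    - [0,0,0,0,0,0,1]

```text
clock: 9.75
tcp_pos: [0.5815, 0.1987, 0.1025]
orientation: [-0.0, 0.598, 0.801, -0.0]
wrist_force: [0.3, 0.6, -0.4]
finger_gap: 0.0855
grip_force: 0.0
```

Request:
step_arm:
  deltas:
    - [0,0.8,-16,0,0,0,1]
    - [0,0,-20,0,0,0,1]
    - [0,0,-20,0,0,0,1]
    - [0,0,-10,0,0,0,1]
    - [0,0,0,0,0,0,1]

```text
clock: 10.25
tcp_pos: [0.5813, 0.1994, 0.0361]
orientation: [-0.0, 0.598, 0.801, -0.0]
wrist_force: [0.3, -0.8, 0.1]
finger_gap: 0.0852
grip_force: 0.0
```

Request:
step_arm:
  deltas:
    - [0,0,0,0,0,0,-1]
    - [0,0,0,0,0,0,-1]
    - [0,0,0,0,0,0,-1]
    - [0,0,0,0,0,0,-1]
    - [0,0,0,0,0,0,-1]

```text
clock: 10.75
tcp_pos: [0.5822, 0.2, 0.0375]
orientation: [0.001, 0.598, 0.802, 0.001]
wrist_force: [-0.6, -0.8, 4.4]
finger_gap: 0.0266
grip_force: 39.3
```

Request:
step_arm:
  deltas:
    - [0,0,25,0,0,0,-1]
    - [0,0,40,0,0,0,-1]
    - [0,0,40,0,0,0,-1]
    - [0,0,40,0,0,0,-1]
    - [0,0,0,0,0,0,-1]

```text
clock: 11.25
tcp_pos: [0.585, 0.2006, 0.1883]
orientation: [0.004, 0.598, 0.802, 0.004]
wrist_force: [0.7, -1.1, 0.8]
finger_gap: 0.0271
grip_force: 39.4
```

Request:
step_arm:
  deltas:
    - [-5,-25,0,0,0,0,-1]
    - [-8.5,-39,0,0,0,0,-1]
    - [-8.5,-39,0,0,0,0,-1]
    - [-8.5,-39,0,0,0,0,-1]
    - [-8.5,-39,0,0,0,0,-1]

```text
clock: 11.75
tcp_pos: [0.5418, 0.0176, 0.1809]
orientation: [-0.0, 0.598, 0.802, -0.0]
wrist_force: [1.0, -0.1, -0.8]
finger_gap: 0.0271
grip_force: 39.5
```

Request:
step_arm:
  deltas:
    - [-8.5,-39,0,0,0,0,-1]
    - [-8.5,-39,0,0,0,0,-1]
    - [-8.5,-39,0,0,0,0,-1]
    - [-8,-40,0,0,0,0,-1]
    - [0,0,0,0,0,0,-1]

```text
clock: 12.25
tcp_pos: [0.5083, -0.1423, 0.181]
orientation: [0.0, 0.6, 0.8, -0.001]
wrist_force: [-0.4, 0.7, -0.8]
finger_gap: 0.0271
grip_force: 39.5
```

Request:
step_arm:
  deltas:
    - [0,0,-10,0,0,0,-1]
    - [0,0,0,0,0,0,-1]
    - [0,0,0,0,0,0,-1]

```text
clock: 12.55
tcp_pos: [0.5088, -0.1367, 0.1707]
orientation: [-0.001, 0.597, 0.802, -0.0]
wrist_force: [0.8, 0.0, -0.2]
finger_gap: 0.0269
grip_force: 39.5
```

```bash
python3 cap.py
```

```text
top b [422 199   9  16  71] zt 0.207 [ 502.7 -119.3  228.2] [ 501.1 -114.6] 15.2
wrist b [ 287  227   62   86 4144] zt 0.2034 [ 508.4 -135.9  202.6] [ 509.4 -138.9] 16.3
{'clock': np.float64(12.65), 'tcp_pos': array([ 0.5093, -0.1369,  0.1714]), 'orientation': array([-2.000e-04,  5.972e-01,  8.021e-01,  0.000e+00]), 'wrist_force': array([ 0.9091, -0.4242,  0.1215])}
```

Request:
step_arm:
  deltas:
    - [-0.8,-1.7,-20,0,0,0,-1]
    - [0,0,-30,0,0,0,-1]
    - [0,0,-25,0,0,0,-1]
    - [0,0,-12,0,0,0,-1]
    - [0,0,0,0,0,0,-1]

```text
clock: 13.15
tcp_pos: [0.5073, -0.1387, 0.0831]
orientation: [-0.002, 0.598, 0.802, -0.0]
wrist_force: [0.2, 0.4, -0.8]
finger_gap: 0.027
grip_force: 39.5
```

Run:
```python
from rk import *
from cap import caps
caps(box=(.45,.6,-.3,0))
c=snap('wrist','w3.png');W=pts(c);H=cv2.cvtColor(c['image'],cv2.COLOR_RGB2HSV)
N,l,st,ce=cv2.connectedComponentsWithStats(((H[...,1]<60)&(H[...,2]>170)&(abs(W[...,2]-.034)<.006)).astype(np.uint8))
for i in range(1,N):
    p=ray(c,ce[i],.034)[0]
    if st[i,4]>20 and st[i,4]<300: print(st[i,4],np.round(ce[i],1),np.round(p*1000,1))
```

```text
wrist o [296 296  44  28 963] zt 0.082 [ 520.2 -180.9   84.5] [ 514.8 -160.1] 32.5
wrist b [ 280  227   76   93 4327] zt 0.1167 [ 507.7 -138.3  116.4] [ 508.5 -141.6] 16.5
{'clock': np.float64(13.25), 'tcp_pos': array([ 0.509 , -0.1397,  0.0853]), 'orientation': array([4.000e-04, 5.977e-01, 8.017e-01, 1.000e-04]), 'wrist_force': array([-0.5288,  0.2559,  0.0133])}
79 [278.4 199.7] [ 478.  -136.8   34. ]
72 [278.8 214.1] [ 481.  -147.4   34. ]
40 [278.5 228.7] [ 483.6 -158.6   34. ]
```

Request:
step_arm:
  deltas:
    - [0,0,-8,0,0,0,-1]
    - [0,0,-7,0,0,0,-1]
    - [0,0,-6,0,0,0,-1]
    - [0,0,-5,0,0,0,-1]
    - [0,0,-4,0,0,0,-1]

```text
clock: 13.8
tcp_pos: [0.5081, -0.1398, 0.0539]
orientation: [-0.0, 0.598, 0.801, -0.0]
wrist_force: [-0.2, -0.3, 0.3]
finger_gap: 0.0268
grip_force: 39.5
```

Request:
step_arm:
  deltas:
    - [0,0,-3,0,0,0,-1]
    - [0,0,-2,0,0,0,-1]
    - [0,0,0,0,0,0,-1]

```text
clock: 14.1
tcp_pos: [0.5084, -0.1399, 0.0496]
orientation: [0.0, 0.598, 0.801, 0.0]
wrist_force: [0.7, 0.7, -0.7]
finger_gap: 0.0269
grip_force: 39.4
```

Request:
step_arm:
  deltas:
    - [0,0,-1,0,0,0,-1]
    - [0,0,0,0,0,0,0.2]
    - [0,0,0,0,0,0,0.2]
    - [0,0,0,0,0,0,0.2]
    - [0,0,0,0,0,0,0.2]

```text
clock: 14.6
tcp_pos: [0.5084, -0.1398, 0.0485]
orientation: [-0.0, 0.598, 0.801, 0.0]
wrist_force: [-0.3, -0.5, 0.2]
finger_gap: 0.0515
grip_force: 0.0
```

Request:
step_arm:
  deltas:
    - [0,0,15,0,0,0,1]
    - [0,0,40,0,0,0,1]
    - [0,0,40,0,0,0,1]
    - [0,0,25,0,0,0,1]
    - [0,0,0,0,0,0,1]

```text
clock: 15.1
tcp_pos: [0.5108, -0.1409, 0.1727]
orientation: [0.004, 0.598, 0.802, 0.001]
wrist_force: [0.1, 0.1, -0.1]
finger_gap: 0.0855
grip_force: 0.0
```

```bash
python3 cap.py
```

```text
top b [ 379  188   58   49 1194] zt 0.0825 [ 508.1 -136.8   97.1] [ 506.7 -126.7] 26.2
wrist o [302 227  29  40 919] zt 0.0819 [ 521.5 -185.6   81. ] [ 521.6 -186.5] 14.1
wrist b [ 281  132   71  178 6817] zt 0.0803 [ 507.7 -139.6   81. ] [ 507.8 -140.3] 14.0
{'clock': np.float64(15.2), 'tcp_pos': array([ 0.5086, -0.14  ,  0.1688]), 'orientation': array([6.000e-04, 5.980e-01, 8.015e-01, 2.000e-04]), 'wrist_force': array([-0.1453,  0.4857, -0.1998])}
```

Request:
step_arm:
  deltas:
    - [-3,25,0,0,0,-3.5,1]
    - [-5,35,0,0,0,-3.5,1]
    - [-5,35,0,0,0,-3.5,1]
    - [-5,35,0,0,0,-3.5,1]
    - [-5,35,0,0,0,-3.5,1]

```text
clock: 15.7
tcp_pos: [0.4837, 0.0265, 0.1666]
orientation: [-0.001, 0.714, 0.7, -0.001]
wrist_force: [-0.7, 0.2, 0.4]
finger_gap: 0.0853
grip_force: 0.0
```

Request:
step_arm:
  deltas:
    - [-5,35,0,0,0,-3.5,1]
    - [-5,35,0,0,0,-3.5,1]
    - [-4,35,0,0,0,-3.5,1]
    - [-4,35,0,0,0,-3.5,1]
    - [-4,35,0,0,0,-3.5,1]

```text
clock: 16.2
tcp_pos: [0.4618, 0.2013, 0.1666]
orientation: [-0.001, 0.812, 0.584, -0.002]
wrist_force: [0.5, 0.7, -0.0]
finger_gap: 0.0857
grip_force: 0.0
```

Request:
step_arm:
  deltas:
    - [0,0,0,0,0,0,1]
    - [0,0,0,0,0,0,1]
    - [0,0,0,0,0,0,1]

```text
clock: 16.5
tcp_pos: [0.4627, 0.1994, 0.1675]
orientation: [-0.0, 0.811, 0.585, -0.001]
wrist_force: [-0.5, 0.0, 0.2]
finger_gap: 0.0856
grip_force: 0.0
```

Run:
```python
from h import *
s=get_state();print({k:np.round(s[k],4) for k in('clock','joint_pos','tcp_pos','orientation')})
c=snap('wrist','w4.png');W=pts(c)
R=(abs(W[...,0]-.463)<.07)&(abs(W[...,1]-.2)<.11)
f=W[R&(W[...,2]>.039)&(W[...,2]<.05)];print('fin',np.round(f.mean(0)*1000,1),cv2.minAreaRect((f[:,:2]*1000).astype(np.float32)),len(f))
f=W[R&(W[...,2]>.003)&(W[...,2]<.009)];print('plate',cv2.minAreaRect((f[:,:2]*1000).astype(np.float32)),len(f))
```

```text
{'clock': np.float64(16.5), 'joint_pos': array([ 2.4760e-01,  2.0780e-01, -2.5330e-01,  1.1119e+00, -4.0000e-04,
        2.1406e+00]), 'tcp_pos': array([0.4627, 0.1994, 0.1675]), 'orientation': array([-2.000e-04,  8.114e-01,  5.845e-01, -1.100e-03])}
fin [462.6 200.3  42.9] ((462.6532287597656, 200.07186889648438), (31.346864700317383, 13.158717155456543), 71.244140625) 431
plate ((462.4441223144531, 199.860107421875), (181.44586181640625, 29.87208366394043), 71.67207336425781) 3324
```

View pics/w4.png

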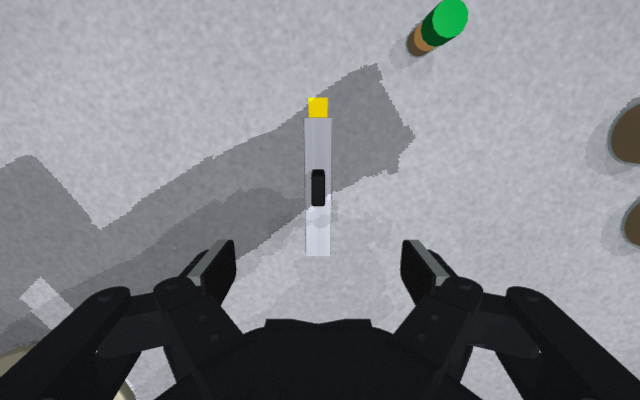

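Wrist view: the bar's tongue is at (318,105) and its fin at (318,188), in line with the fingers. I'll descend and pinch the fin.

Request:
step_arm:
  deltas:
    - [0,0.5,-25,0,0,0,1]
    - [0,0,-40,0,0,0,1]
    - [0,0,-35,0,0,0,1]
    - [0,0,-20,0,0,0,1]
    - [0,0,0,0,0,0,1]

```text
clock: 17.05
tcp_pos: [0.4608, 0.1987, 0.0456]
orientation: [-0.001, 0.812, 0.584, -0.003]
wrist_force: [-0.4, -0.6, 0.8]
finger_gap: 0.0857
grip_force: 0.0
```

Request:
step_arm:
  deltas:
    - [0,0,-10,0,0,0,1]
    - [0,0,-10,0,0,0,1]
    - [0,0,0,0,0,0,1]
    - [0,0,0,0,0,0,1]

```text
clock: 17.45
tcp_pos: [0.4637, 0.2007, 0.0289]
orientation: [0.0, 0.811, 0.585, 0.0]
wrist_force: [-0.1, -1.2, 0.2]
finger_gap: 0.0855
grip_force: 0.0
```

Request:
step_arm:
  deltas:
    - [-0.9,-0.5,-8,0,0,0,1]
    - [0,0,-7,0,0,0,1]
    - [0,0,-4,0,0,0,1]
    - [0,0,0,0,0,0,1]
    - [0,0,0,0,0,0,1]

```text
clock: 17.95
tcp_pos: [0.4623, 0.2002, 0.0094]
orientation: [-0.0, 0.811, 0.585, -0.0]
wrist_force: [-0.4, -0.7, 0.6]
finger_gap: 0.0857
grip_force: 0.0
```

Request:
step_arm:
  deltas:
    - [0,0,0,0,0,0,-1]
    - [0,0,0,0,0,0,-1]
    - [0,0,0,0,0,0,-1]
    - [0,0,0,0,0,0,-1]
    - [0,0,0,0,0,0,-1]
  newtons: 80

```text
clock: 18.45
tcp_pos: [0.4626, 0.2002, 0.0098]
orientation: [0.0, 0.811, 0.585, 0.0]
wrist_force: [-5.7, -1.5, 19.2]
finger_gap: 0.0135
grip_force: 79.0
```

Request:
step_arm:
  deltas:
    - [0,0,0,0,0,0,-1]
    - [0,0,0,0,0,0,-1]
    - [0,0,0,0,0,0,-1]

```text
clock: 18.75
tcp_pos: [0.4627, 0.2002, 0.0098]
orientation: [0.0, 0.811, 0.585, 0.0]
wrist_force: [0.1, 0.3, 3.2]
finger_gap: 0.0129
grip_force: 78.3
```

Request:
step_arm:
  deltas:
    - [0,0,15,0,0,0,-1]
    - [0,0,35,0,0,0,-1]
    - [0,0,40,0,0,0,-1]
    - [0,0,40,0,0,0,-1]
    - [0,0,40,0,0,0,-1]

```text
clock: 19.25
tcp_pos: [0.4617, 0.2, 0.1806]
orientation: [-0.0, 0.811, 0.585, -0.001]
wrist_force: [1.3, 0.3, -1.4]
finger_gap: 0.0131
grip_force: 77.9
```

Request:
step_arm:
  deltas:
    - [3,-20,10,0,0,3.2,-1]
    - [6,-36,0,0,0,3.2,-1]
    - [6,-36,0,0,0,3.2,-1]
    - [6,-36,0,0,0,3.2,-1]
    - [6,-36,0,0,0,3.2,-1]

```text
clock: 19.75
tcp_pos: [0.4891, 0.0349, 0.1892]
orientation: [-0.0, 0.721, 0.693, -0.0]
wrist_force: [-0.7, 0.2, -0.4]
finger_gap: 0.0132
grip_force: 78.0
```

Request:
step_arm:
  deltas:
    - [6,-36,0,0,0,3.2,-1]
    - [6,-36,0,0,0,3.2,-1]
    - [6,-36,0,0,0,3.2,-1]
    - [6,-36,0,0,0,3.2,-1]
    - [6,-36,0,0,0,3.2,-1]

```text
clock: 20.25
tcp_pos: [0.5191, -0.1452, 0.189]
orientation: [-0.001, 0.618, 0.786, -0.0]
wrist_force: [0.1, 0.0, -0.9]
finger_gap: 0.0128
grip_force: 78.0
```

Request:
step_arm:
  deltas:
    - [5,-36,0,0,0,3.1,-1]
    - [2,-22,0,0,0,0,-1]
    - [0,0,0,-5.3,-1.6,0,-1]
    - [0,0,0,-5.2,-1.6,0,-1]
    - [0,0,0,0,0,0,-1]

```text
clock: 20.75
tcp_pos: [0.5248, -0.1999, 0.1884]
orientation: [0.076, 0.594, 0.799, -0.057]
wrist_force: [-0.4, 0.8, -1.5]
finger_gap: 0.0134
grip_force: 78.0
```

```bash
cat > bar.py <<'E'
from h import *
from scipy.spatial.transform import Rotation as Ro
A=np.deg2rad(16.7);O=np.array([.5218,-.1848,0]);X=np.array([np.cos(A),np.sin(A),0]);Y=np.array([-np.sin(A),np.cos(A),0])
def rf(W): d=(W-O)*1000;return np.stack([d@X,d@Y,d[...,2]],-1)
def tcp():
    s=get_state();w,x,y,z=s['orientation'];M=Ro.from_quat([x,y,z,w]).as_matrix()
    print('clock',round(float(s['clock']),2),'tcp rack mm',np.round(rf(s['tcp_pos']),1),'toolz in rack',np.round([M[:,2]@X,M[:,2]@Y,M[:,2]@[0,0,1]],4),'tooly',np.round([M[:,1]@X,M[:,1]@Y,M[2,1]],4),'F',np.round(s['wrist_force'],1))
def bar(name='wrist',f=None,zlo=60,zhi=260):
    c=snap(name,f);P=rf(pts(c));H=cv2.cvtColor(c['image'],cv2.COLOR_RGB2HSV)
    near=(abs(P[...,0])<30)&(P[...,2]>zlo)&(P[...,2]<zhi)
    yl=near&(H[...,0]>24)&(H[...,0]<36)&(H[...,1]>130)
    N,l,st,ce=cv2.connectedComponentsWithStats(yl.astype(np.uint8))
    for i in range(1,N):
        if st[i,4]<25: continue
        q=P[l==i];print(name,'yellow',st[i,:5],'mean',np.round(q.mean(0),1),'lo',np.round(np.percentile(q,3,0),1),'hi',np.round(np.percentile(q,97,0),1))
    m=near&(H[...,1]<50)&(H[...,2]>110)
    return c,P,m
E
python3 - <<'E'
from bar import *
tcp()
c,P,m=bar('wrist','w5.png');tcp()
bar('top');bar('side')
E
```

```text
clock 20.75 tcp rack mm [ -1.5 -15.3 188.4] toolz in rack [-5.000e-04 -1.892e-01 -9.819e-01] tooly [ 1.e+00  9.e-04 -6.e-04] F [-0.4  0.8 -1.5]
wrist yellow [ 294   20   54   31 1460] mean [  0.3  91.8 101.2] lo [-17.   83.7  99.8] hi [ 16.7 100.5 102.6]
wrist yellow [ 298   71   40   43 1679] mean [ -2.   62.9 167.5] lo [-11.3  53.4 165.2] hi [  7.3  71.9 169.8]
clock 20.8 tcp rack mm [ -1.1 -15.9 188.8] toolz in rack [ 0.     -0.1882 -0.9821] tooly [ 1.e+00  8.e-04 -1.e-04] F [ 0.1  1.3 -0.6]
top yellow [414 204  15  13 133] mean [ -0.6  62.3 168.6] lo [ -9.1  53.4 166. ] hi [  8.3  71.4 173.1]
top yellow [391 207  13  21 147] mean [-1.000e-01  9.160e+01  1.026e+02] lo [-15.3  85.   99.9] hi [ 17.2 100.5 105.1]
side yellow [360 138   9   7  59] mean [ -3.4  58.6 165.6] lo [-11.9  15.6 143.6] hi [  4.6  73.  171.8]
side yellow [353 170  16   8  92] mean [ -2.6  96.  100.8] lo [-18.6  84.   96. ] hi [ 13.1 103.9 103.9]
```

View pics/w5.png

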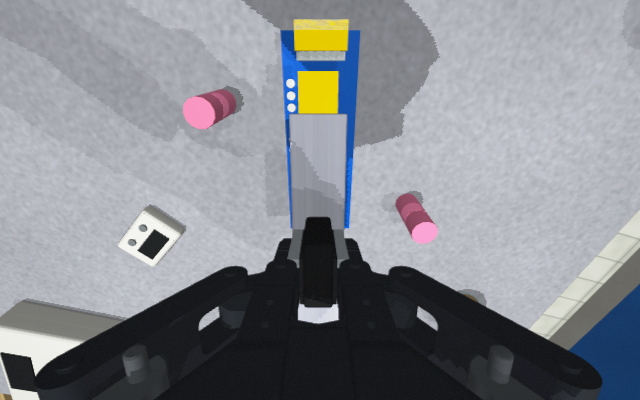

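Wrist view: the tongue is at (318,92), about 2 mm toward -x of the hood at (321,35), and the bar is tilted 11° with its tip down. I'll correct x and lower in front of the slot.

Request:
step_arm:
  deltas:
    - [2.6,-2.4,-10,0,0,0,-1]
    - [0,0,-22,0,0,0,-1]
    - [0,0,-20,0,0,0,-1]
    - [0,0,-12,0,0,0,-1]
    - [0,0,0,0,0,0,-1]

```text
clock: 21.4
tcp_pos: [0.5278, -0.204, 0.123]
orientation: [0.075, 0.595, 0.798, -0.057]
wrist_force: [-0.9, -0.0, -1.3]
finger_gap: 0.013
grip_force: 78.0
```

Request:
step_arm:
  deltas:
    - [0,0,-6,0,0,0,-1]
    - [0,0,-4,0,0,0,-1]
    - [0,0,0,0,0,0,-1]
    - [0,0,0,0,0,0,-1]

```text
clock: 21.8
tcp_pos: [0.5294, -0.2043, 0.1161]
orientation: [0.077, 0.595, 0.798, -0.057]
wrist_force: [0.0, -0.2, -1.0]
finger_gap: 0.0131
grip_force: 78.0
```

Run:
```python
from bar import *
tcp()
bar('wrist');tcp();bar('top');bar('side','s2.png')
```

```text
clock 21.8 tcp rack mm [  1.6 -20.9 116.1] toolz in rack [ 0.0015 -0.1909 -0.9816] tooly [ 1.0e+00 -8.0e-04  1.7e-03] F [ 0.  -0.2 -1. ]
wrist yellow [ 272    0   85   31 2574] mean [ -0.2  88.9 101.1] lo [-17.   83.7  98.9] hi [ 16.6  94.1 102.6]
wrist yellow [ 298   71   40   43 1713] mean [ 1.2 57.2 95.1] lo [-8.2 47.8 92.8] hi [10.6 66.3 97.4]
clock 21.85 tcp rack mm [  1.7 -20.9 116.1] toolz in rack [ 0.0016 -0.1911 -0.9816] tooly [ 1.0e+00 -7.0e-04  1.8e-03] F [-0.4 -1.  -1.7]
top yellow [407 204  14  14 116] mean [ 2.4 57.5 96.7] lo [-6.6 48.5 93.3] hi [ 11.2  67.  100.2]
top yellow [391 207  13  21 147] mean [-1.000e-01  9.170e+01  1.027e+02] lo [-15.3  85.1 100.2] hi [ 17.2 100.3 105. ]
side yellow [387  93   5   9  39] mean [ -22.7 -411.4   72.6] lo [ -29.  -462.    61.4] hi [ -16.1 -403.3   84.2]
side yellow [353 164  16  14 145] mean [-2.  82.1 98.9] lo [-18.   49.1  92.6] hi [ 12.5 103.3 103.6]
```

Request:
step_arm:
  deltas:
    - [-1.4,-0.4,-1.3,0,0,0,-1]
    - [-1.4,4.8,0,0,0,0,-1]
    - [-1.4,4.8,0,0,0,0,-1]
    - [-1.4,4.8,0,0,0,0,-1]
    - [0,0,0,0,0,0,-1]

```text
clock: 22.45
tcp_pos: [0.5231, -0.1894, 0.1142]
orientation: [0.077, 0.594, 0.799, -0.057]
wrist_force: [-0.4, 0.3, -1.8]
finger_gap: 0.0132
grip_force: 78.0
```

Request:
step_arm:
  deltas:
    - [0,0,0,0,0,0,-1]
    - [0,0,0,0,0,0,-1]

```text
clock: 22.65
tcp_pos: [0.5236, -0.1903, 0.1144]
orientation: [0.077, 0.594, 0.798, -0.057]
wrist_force: [-0.2, 0.5, -0.9]
finger_gap: 0.0129
grip_force: 78.0
```

Run:
```python
from bar import *
tcp()
bar('wrist');tcp();bar('top');c=snap('side')
i=cv2.resize(c['image'][110:230,310:430],None,fx=5,fy=5,interpolation=2);cv2.imwrite('pics/s3.png',i[:,:,::-1])
```

```text
clock 22.65 tcp rack mm [  0.2  -5.7 114.4] toolz in rack [ 0.0011 -0.1907 -0.9816] tooly [ 1.0e+00 -7.0e-04  1.3e-03] F [-0.2  0.5 -0.9]
wrist yellow [ 277   27   82   41 2540] mean [  0.5  90.2 101.2] lo [-16.9  83.8  99.8] hi [ 16.7  97.5 102.5]
wrist yellow [277  30  20   6  61] mean [-14.5  97.4 101.1] lo [-17.9  96.7  99.9] hi [-10.5  98.  102.6]
wrist yellow [ 298   71   40   43 1706] mean [-0.2 72.3 93.4] lo [-9.6 62.9 91. ] hi [ 9.1 81.4 95.6]
clock 22.7 tcp rack mm [ 1.000e-01 -5.800e+00  1.143e+02] toolz in rack [ 0.0011 -0.1906 -0.9817] tooly [ 1.0e+00 -8.0e-04  1.3e-03] F [ 0.1  0.8 -1.3]
top yellow [391 207  22  21 261] mean [ 0.3 83.3 99.3] lo [-14.5  64.1  92.4] hi [ 16.3  98.8 105.1]
```

View pics/s3.png

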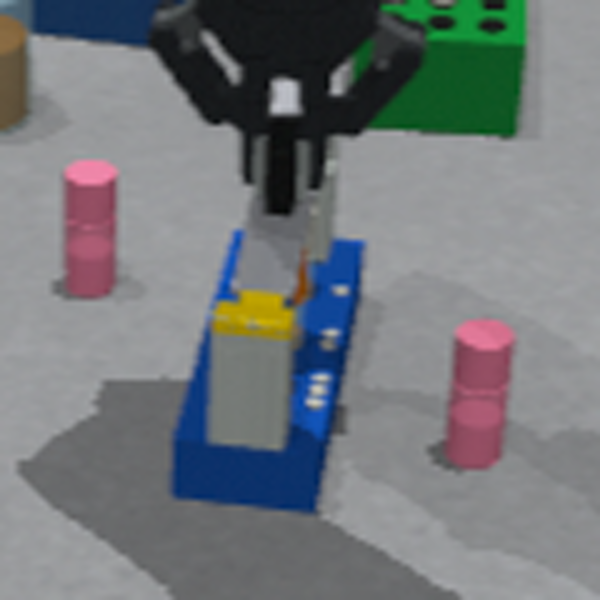

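The side crop shows the tongue at (262,300) entering in line with the hood. I'll insert it now.

Request:
step_arm:
  deltas:
    - [-0.7,2.6,0.4,0,0,0,-1]
    - [-0.8,2.6,0,0,0,0,-1]
    - [-0.8,2.6,0,0,0,0,-1]
    - [-0.7,2.2,0,0,0,0,-1]
    - [0,0,0,0,0,0,-1]

```text
clock: 23.3
tcp_pos: [0.5203, -0.1798, 0.1146]
orientation: [0.077, 0.594, 0.798, -0.057]
wrist_force: [0.5, -0.9, -1.1]
finger_gap: 0.0126
grip_force: 78.0
```

Request:
step_arm:
  deltas:
    - [0,0,0,0,0,0,-1]
    - [0,0,0,0,0,0,-1]

```text
clock: 23.5
tcp_pos: [0.5206, -0.1803, 0.1147]
orientation: [0.077, 0.595, 0.798, -0.057]
wrist_force: [-0.1, 0.1, -1.2]
finger_gap: 0.0133
grip_force: 78.0
```

Run:
```python
from bar import *
tcp();bar('wrist');tcp()
```

```text
clock 23.5 tcp rack mm [1.000e-01 4.700e+00 1.147e+02] toolz in rack [ 0.0011 -0.1906 -0.9817] tooly [ 1.0e+00 -8.0e-04  1.2e-03] F [-0.1  0.1 -1.2]
wrist yellow [298  49  23   6  82] mean [ -4.5 100.7 101.2] lo [ -8.6  99.7 100.2] hi [  0.4 101.5 102.5]
wrist yellow [ 278   49   80   65 3596] mean [ 0.3 88.4 99.6] lo [-16.6  74.   93.7] hi [ 16.4 100.3 102.4]
clock 23.55 tcp rack mm [1.000e-01 4.700e+00 1.147e+02] toolz in rack [ 0.001  -0.1905 -0.9817] tooly [ 1.0e+00 -9.0e-04  1.2e-03] F [ 0.1  0.5 -1.5]
```

Request:
step_arm:
  deltas:
    - [0.1,-0.4,-2.9,1.75,0.53,0,-1]
    - [0.1,-0.4,-2.9,1.75,0.53,0,-1]
    - [0.1,-0.4,-2.9,1.75,0.53,0,-1]
    - [0,0,0,0,0,0,-1]
    - [0,0,0,0,0,0,-1]

```text
clock: 24.05
tcp_pos: [0.5207, -0.182, 0.1056]
orientation: [0.038, 0.597, 0.801, -0.028]
wrist_force: [-0.1, 1.7, -1.5]
finger_gap: 0.013
grip_force: 78.0
```

Run:
```python
from bar import *
tcp();bar('wrist')
```

```text
clock 24.05 tcp rack mm [ -0.3   3.  105.6] toolz in rack [ 1.000e-04 -9.520e-02 -9.955e-01] tooly [ 1.e+00 -2.e-03  3.e-04] F [-0.1  1.7 -1.5]
wrist yellow [ 278   47   81   67 3958] mean [-0.3 88.8 99.1] lo [-16.9  74.1  91.7] hi [ 16.4 100.6 102.4]
wrist yellow [299  47  12   5  35] mean [ -6.4 100.7 101. ] lo [-8.9 99.9 99.9] hi [ -3.9 101.5 102.4]
```

Request:
step_arm:
  deltas:
    - [0.1,-0.2,-2.8,1.75,0.53,0,-1]
    - [0.1,-0.2,-2.8,1.75,0.53,0,-1]
    - [0.1,-0.2,-2.6,1.72,0.52,0,-1]
    - [0,0,0,0,0,0,-1]
    - [0,0,0,0,0,0,-1]

```text
clock: 24.6
tcp_pos: [0.521, -0.1825, 0.0974]
orientation: [0.0, 0.598, 0.802, -0.0]
wrist_force: [0.1, 0.8, -0.9]
finger_gap: 0.013
grip_force: 78.0
```

Run:
```python
from bar import *
tcp();bar('wrist')
```

```text
clock 24.6 tcp rack mm [-0.   2.5 97.4] toolz in rack [ 0.e+00 -2.e-04 -1.e+00] tooly [ 1.     -0.0017  0.    ] F [ 0.1  0.8 -0.9]
wrist yellow [ 279   46   79   68 4086] mean [-0.8 88.8 98.9] lo [-16.7  74.4  91. ] hi [ 16.  100.8 102.4]
```

Flat, about 1.5 mm above the rest. I'll lower until it touches, then release.

Request:
step_arm:
  deltas:
    - [0,0,-0.8,0,0,0,-1]
    - [0,0,-0.6,0,0,0,-1]
    - [0,0,0,0,0,0,-1]
    - [0,0,0,0,0,0,-1]

```text
clock: 25.05
tcp_pos: [0.521, -0.1818, 0.0964]
orientation: [0.0, 0.597, 0.802, -0.0]
wrist_force: [-0.4, -0.1, -1.3]
finger_gap: 0.0134
grip_force: 78.0
```

Request:
step_arm:
  deltas:
    - [0,0,-0.5,0,0,0,-1]
    - [0,0,0,0,0,0,-1]
    - [0,0,-0.4,0,0,0,-1]
    - [0,0,0,0,0,0,-1]
    - [0,0,0,0,0,0,-1]

```text
clock: 25.55
tcp_pos: [0.5211, -0.182, 0.0958]
orientation: [0.001, 0.597, 0.802, 0.0]
wrist_force: [-2.4, 0.7, 3.8]
finger_gap: 0.0131
grip_force: 78.7
```

Request:
step_arm:
  deltas:
    - [0,0,0,0,0,0,-0.2]
    - [0,0,0,0,0,0,0]
    - [0,0,0,0,0,0,0]
    - [0,0,0,0,0,0,0]
    - [0,0,0,0,0,0,0]

```text
clock: 26.05
tcp_pos: [0.5211, -0.1821, 0.0954]
orientation: [0.0, 0.597, 0.802, -0.0]
wrist_force: [0.1, 0.1, 0.0]
finger_gap: 0.0427
grip_force: 0.0
```

Request:
step_arm:
  deltas:
    - [0,0,8,0,0,0,0]
    - [0,0,25,0,0,0,0]
    - [0,0,40,0,0,0,0]
    - [0,0,40,0,0,0,0]
    - [0,0,40,0,0,0,0]

```text
clock: 26.55
tcp_pos: [0.5208, -0.1819, 0.2506]
orientation: [0.001, 0.597, 0.802, 0.0]
wrist_force: [0.6, -0.8, -0.0]
finger_gap: 0.0428
grip_force: 0.0
```

Request:
step_arm:
  deltas:
    - [-10,0,30,0,0,0,0]
    - [-30,0,0,0,0,0,0]
    - [-30,0,0,0,0,0,0]
    - [0,0,0,0,0,0,0]
    - [0,0,0,0,0,0,0]

```text
clock: 27.05
tcp_pos: [0.4511, -0.1822, 0.2794]
orientation: [0.001, 0.598, 0.802, 0.0]
wrist_force: [-0.3, -0.2, -0.3]
finger_gap: 0.0426
grip_force: 0.0
```

Run:
```python
from bar import *
tcp()
c,P,m=bar('wrist','w6.png');
for n in('wrist','top'):
    c,P,m=bar(n)
    p=P[m&(P[...,2]>80)&(P[...,2]<99)&(abs(P[...,0])<16)&(abs(P[...,1])<88)]
    A=np.c_[p[:,1],np.ones(len(p))];k=np.linalg.lstsq(A,p[:,2],rcond=None)[0];print(n,'plate z slope,z0',np.round(k,4),'y',np.percentile(p[:,1],[1,99]).round(1),'x',p[:,0].mean().round(1),len(p))
from cap import caps
c=snap('top')['image'][110:290,150:520];cv2.imwrite('pics/t9.png',cv2.resize(c,None,fx=2.1,fy=2.1,interpolation=2)[:,:,::-1])
```

```text
clock 27.05 tcp rack mm [-67.   22.8 279.4] toolz in rack [ 0.0018 -0.0019 -1.    ] tooly [ 1.     -0.0017  0.0018] F [-0.3 -0.2 -0.3]
wrist yellow [361 110  33  26 695] mean [-0.6 89.6 98.7] lo [-17.4  75.1  89.5] hi [ 16.  101.4 102.5]
wrist yellow [361 110  33  26 709] mean [-0.6 89.6 98.7] lo [-17.3  75.   89.5] hi [ 16.1 101.3 102.4]
wrist plate z slope,z0 [-4.60000e-03  9.01152e+01] y [-53.7  80.5] x -1.8 1847
top yellow [391 207  16  21 194] mean [ 0.2 88.3 99.9] lo [-14.9  74.7  89.8] hi [ 16.9  99.6 105. ]
top plate z slope,z0 [2.00000e-04 9.17571e+01] y [-84.7  73. ] x 1.2 1091
```

View pics/w6.png

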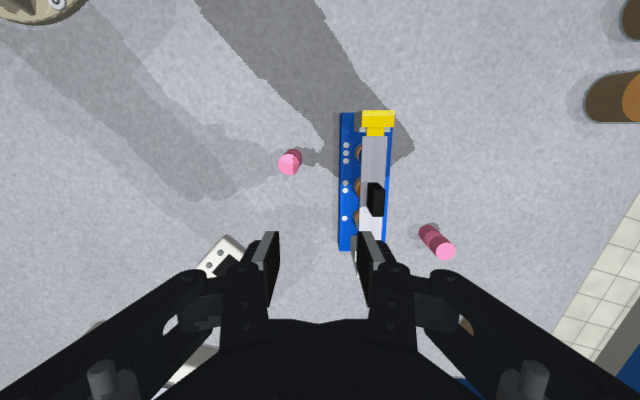

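View pics/t9.png

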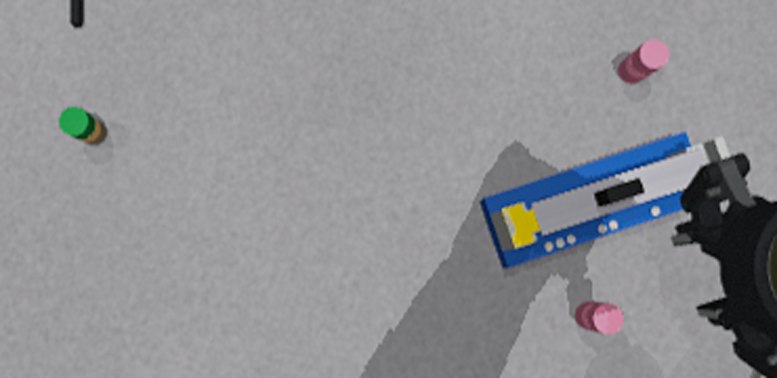

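The bar lies level with its top at about 91 mm and its tongue under the hood. The vials stand beneath it, and the green vial and blank are where they were, so I'm handing in.

```bash
python3 -c "
from workcell import *
print(hand_in())"
```

```text
the job is handed in; nothing more can be done
None
```

The job is done and handed in at about 27 s: orange vial down in pocket two, then blue in pocket three, and the hold-down bar hooked under the hood and lying flat on its rest, with the blank and the green vial left in place.

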